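# Hook up the drop guard of a pin press

### The arm

A 6-joint arm with a two-finger parallel gripper is mounted at the origin on the work surface. World frame = base frame: x ahead of the robot, y to its left, z up, the work surface at z = 0. Lengths are in m, angles in rad, forces in N, time in s.
With the tool pointing down it reaches from about 0.35 to 0.725 m from the base axis. Payload 6 kg.
Tool frame: the origin (TCP) lies at the very end of the fingers, on their centre line; the grasp point (between the pads) lies robot.pinch_z behind it (robot.pinch_z is the distance from the TCP to the grasp point, in m); z points along the fingers, y is the direction in which the jaws open and shut (so a half turn about z gives the same grasp; the last joint's range is limited). The gripper opens to 85 mm and grips with 20 to 120 N. Pads are 22 mm wide; open, the fingers measure 114 mm over their backs; the gripper's body (76 mm by 85 mm) begins 54 mm behind the grasp point. The pads swing forward as they close: fully open they stand 13 mm farther back than shut.
Start: joints at [-0.835, 0.04, 0.085, 0, -1.615, -0.334], TCP at [0.235, -0.552, 0.231] pointing down, gripper open.
Joint ranges: [-2.56, 2.56], [-1.29, 2.01], [-1.08, 1.49], [-3.29, 1.98], [-2.81, -0.18], [-2.99, 2.99]. Speed limits (rad/s): [2.57, 2.57, 3.01, 3.14, 3.14, 3.14].

### API

Orientations are given as [roll, pitch, yaw] about the fixed x, y, z axes, in that order (R = Rz(yaw) Ry(pitch) Rx(roll)).
In Python, from cell import status, optics, robot gives the robot as it stands. The module is installed in compiled form; this text tells all that it offers.
- The arm moves only by the tool jog_arm, never from a script. Its argument "rows" is a list of rows, each an object with "jaw": the closure, from -1 (fully open) to 1 (shut); "slide": the shift along the tool's x, y, z in m, a list of three; "turn": the turn about the tool's z in degrees. In form: [{"jaw": jaw, "slide": [x, y, z], "turn": turn}, ...]. A call has exactly 5 rows; each row is the pose to reach, as a shift and turn from the pose measured when the call began, along the tool's axes at that moment; what a row does not reach only later rows make up. A row lasts 1/12 s, in which the tool goes at most 41.7 mm and 7.16 degrees, less where a joint would pass 70% of its speed; a pose out of reach is approached as far as the arm can. A call with a gripper value outside its range is refused whole. The fingers move at their own pace and stop on an object; the grip force is fixed at half the most. Time passes only in rows, so rows that repeat a pose let the fingers close, or fill a call up. It gives the time, the measured TCP pose, the force and the opening at its end, in the units of the state.
- status.get_state(): the state, without advancing time (a new reading comes with each control period).
- optics.read_camera(name): name is "side" or "top" or "wrist"; returns a dict with "pixels" (384x512x3 uint8, red, green, blue), "intrinsics" (3x3 intrinsics, pixels), "R" (3x3) and "t" (3): a world point X has camera coordinates R X + t. Camera axes: x right, y down, z forward; pixel columns grow to the right and rows downward; lengths in m; the calibration is good to about 2 mm. The wrist camera is an equidistant fisheye: a pixel r from the principal point sees the ray r / f radians off the axis. A picture is of the moment at which its call begins. There is no depth.
- robot.sign_off(): hands the job in, once; it reports no verdict.
The state is a dict: "time": time; "joint_pos": joint angles; "joint_vel": joint speeds; "joint_torque": joint torques, N m; "tcp_pos": TCP position; "tcp_rot": TCP orientation; "wrist_force": force on the tool from outside, world axes, zero at the start; "ft_torque": the same for the moment, N m; "gripper_width": finger opening in m.
Only numpy, scipy, OpenCV 4.12 (cv2) and the standard library are available. Lean on these libraries where they do the work, as an engineer would, in place of code of your own. Each camera call takes 0.05 s, during which the arm holds its last target.

### The job

Open the pin press with the yellow-handled guard so it can be loaded: lift its clear drop guard straight up by the yellow handle, draw it to the front of the press so that the slots of its bar enter the notch in the top plate, and lower it so that it hangs there by itself in front of the red lips, then let go. Leave the blue-handled guard down, and leave the dark steel gauge bar where it lies.

Things in the scene. Friction and masses are not known exactly. Their poses are not given: they have to be found in the camera images.
- yellow_guard: Loose clear guard, 0.6 kg (all mm). Origin: bar axis at lower edge; z up, -x front. Shield 124 wide, 70 high, x -30 to 54. On it a flat bar 10 thick (x), 60 wide (y), top at 240; slots in both side edges, z 78 to 122, leave a neck 20 wide; the shoulders above it rest on the plate. Yellow handle 16 thick (x), 60 wide, z 205 to 240: pinch its thickness from above. Starts down, bar through top plate.
- press: Its fixed press (mm), base 220x160x15. Origin: under base centre; -x front. Guard down: at x -30, z 15. Top plate z 189-197; opening x -43 to -17, 76 wide, leads forward to notch x -98 to -43, 36 wide, y 0. Red lips x -50 to -43, top z 203. Guard origin passes lips at z 81-111 (best 96), hangs at z 75, x -93 to -55 (best -74). Cylinder d 38 at x 68, top z 252.
- blue_guard: The same guard with a blue handle, standing down on a second, identical fixed press beside the first; it must stay down. Origin and axes as for the yellow one; the origin of its press lies 30 mm behind (+x) and 15 mm below this origin.
- gauge_bar: Loose dark steel bar, 25 x 80 x 15 mm, lying on the grey mat between the robot and the presses; origin at the centre of its underside, y along its length. A bystander.
There are look-alikes about, which are no part of the job. What is shaped like the yellow_guard but green or pink is not meant.

How it is judged:
At the end, for the whole second after the job is handed in: Yellow guard hangs at rest, released, in its notch: origin, from the press origin, 69 to 80 mm up, 48 to 100 mm to the front, within 20 mm sideways; within 10 degrees of upright. Blue guard within 20 mm and gauge bar within 30 mm of their starts (z of yellow_guard in the frame of press between 0.069 and 0.08 m and x of yellow_guard in the frame of press between -0.1 and -0.048 m and y of yellow_guard in the frame of press between -0.02 and 0.02 m and angle between yellow_guard's own z axis and vertical below 0.175 rad and linear speed of yellow_guard below 0.03 m/s and distance of blue_guard from where it was at the start of the episode below 0.02 m and distance of gauge_bar from where it was at the start of the episode below 0.03 m); the robot touches nothing.
It fails at once if the blue-handled guard is lifted or shoved (20 mm) (distance of blue_guard from where it was at the start of the episode above 0.02 m).
It fails at once if the gauge bar is moved (30 mm) (distance of gauge_bar from where it was at the start of the episode above 0.03 m).
It also fails if it takes over 42 s, if anything falls off the work surface, if the arm or the gripper's body presses on something with over 40 N, if the wrist force passes 120 N, or if a joint passes its speed limit or range.

## Working session

There is one attempt and no reset: what is moved stays moved. The work goes in short steps, Python scripts to look and compute and a tool call to move; the robot and the scene stay as the last step left them, time stands still between calls to the robot, and variables do not carry over. Pictures are saved under pics/ and viewed, and the job is handed in when it is done.

Besides the shell and the picture viewer there is one more tool, called after "Call:" as name([rows], argument=value, ...), one row to a line, values as JSON. jog_arm: Moves the arm, as the interface text tells. Its arguments: {"type":"object","properties":{"rows":{"type":"array"}},"required":["rows"]}

```bash
mkdir -p pics
python3 - <<'E'
from cell import status, optics, robot
import cv2, pickle
s=status.get_state()
for k,v in s.items(): print(k,v)
print(robot.pinch_z,[a for a in dir(robot) if a[0]!='_'])
for n in ("side","top","wrist"):
    c=optics.read_camera(n); pickle.dump(c,open(f"pics/{n}0.pkl","wb"))
    print(n,c["intrinsics"],c["R"],c["t"])
    cv2.imwrite(f"pics/{n}0.png",c["pixels"][:,:,::-1])
E
```

```text
time 0.0
joint_pos [-8.35302904e-01  4.08168239e-02  8.38185781e-02 -4.48617001e-04
 -1.61546347e+00 -3.33681684e-01]
joint_vel [ 0.00029999 -0.00134537  0.00043328  0.00220933 -0.00095784  0.00114644]
joint_torque [-9.35165144e-05 -3.68209147e+01  3.47415340e+01  6.93252102e+00
 -5.33506696e-03 -1.28400023e-05]
tcp_pos [ 0.23459581 -0.55189743  0.23028323]
tcp_rot [ 3.13987233e+00 -1.21972436e-04 -2.73976115e+00]
wrist_force [ 0.49892902 -0.38506753  0.04738341]
ft_torque [-0.0196811  -0.00405318 -0.02029436]
gripper_width 0.08522668839028306
0.0187 ['MotionError', 'pinch_z', 'sign_off']
side [[377.97907754   0.         256.82075998]
 [  0.         377.97907754 195.28979688]
 [  0.           0.           1.        ]] [[-0.97929363 -0.201844   -0.01558824]
 [-0.13298618  0.69944448 -0.70220517]
 [ 0.15263901 -0.68559202 -0.71180398]] [0.54485688 0.04094731 0.84021721]
top [[428.32455208   0.         256.13551065]
 [  0.         428.32455208 193.28928936]
 [  0.           0.           1.        ]] [[-0.00803872 -0.9998666  -0.01421833]
 [-0.98075609  0.01065725 -0.19494595]
 [ 0.19507147  0.0123776  -0.98071092]] [0.10743239 0.53549453 1.10968618]
wrist [[297.31863964   0.         260.24788799]
 [  0.         297.31863964 184.85296284]
 [  0.           0.           1.        ]] [[-0.39144597  0.92019974  0.00157779]
 [ 0.88058865  0.37409695  0.29088676]
 [ 0.26708368  0.11525583 -0.95675619]] [ 0.59828013 -0.03881928  0.37944336]
```

View pics/side0.png

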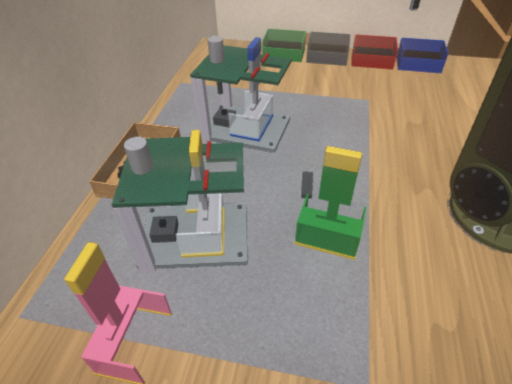

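View pics/top0.png

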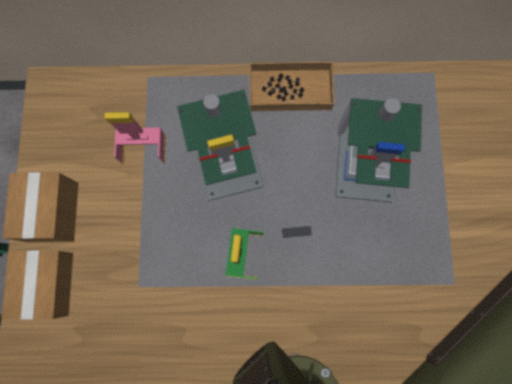

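View pics/wrist0.png

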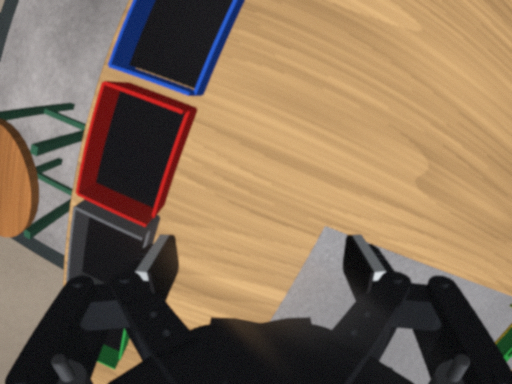

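The pictures show three yellow handles:
- **Top (221,141), side (196,150):** stands on a clear guard inside a green-topped press.
- **Top (236,250), side (342,158):** on a green look-alike.
- **Top (118,117), side (88,268):** on a pink look-alike.

The first fits, because the guard is clear and its bar goes through the press's top plate. The blue-handled guard is at top (390,147) and the gauge bar at (297,232). I'll confirm this in enlarged crops.

Run:
```python
import cv2
t=cv2.imread("pics/top0.png")[80:210,165:275]; cv2.imwrite("pics/topc.png",cv2.resize(t,None,fx=4.5,fy=4.5,interpolation=cv2.INTER_CUBIC))
t=cv2.imread("pics/side0.png")[120:270,110:260]; cv2.imwrite("pics/sidec.png",cv2.resize(t,None,fx=4,fy=4,interpolation=cv2.INTER_CUBIC))
```

```text
(no output)
```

View pics/topc.png

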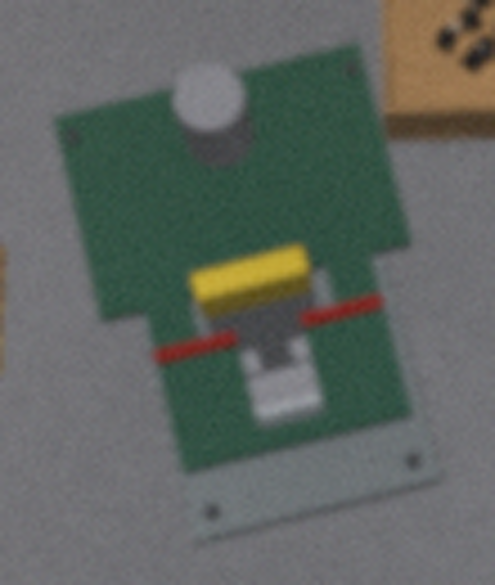

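View pics/sidec.png

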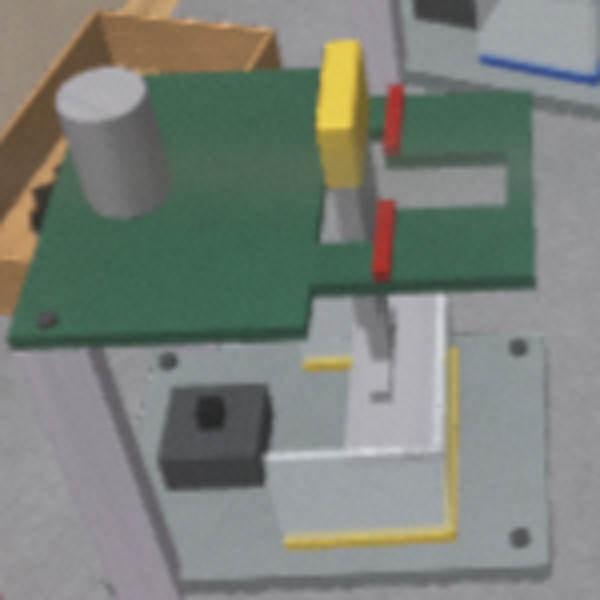

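The crops confirm it: the clear guard with the yellow edge stands in the press at top (221,141). I'll triangulate matched points from the top and side views.

```bash
cat > h.py <<'E'
import numpy as np, pickle
from scipy.optimize import least_squares
C={n:pickle.load(open(f"pics/{n}0.pkl","rb")) for n in("side","top")}
def proj(c,X):
    p=c["R"]@np.asarray(X)+c["t"]; q=c["intrinsics"]@p; return q[:2]/q[2]
def tri(ps,pt,cs=None,ct=None):
    cs=cs or C["side"]; ct=ct or C["top"]
    f=lambda X: np.r_[proj(cs,X)-ps,proj(ct,X)-pt]
    r=least_squares(f,[.5,.1,.1]); return r.x, np.abs(r.fun).max()
T=lambda u,v:((np.array([u,v])+.5)/4.5-.5)+[165,80]
S=lambda u,v:((np.array([u,v])+.5)/4-.5)+[110,120]
E
python3 - <<'E'
from h import *
for n in C: print(n,-C[n]["R"].T@C[n]["t"])
P={"hFN":(S(357,125),T(200,297)),"hFF":(S(362,40),T(309,268)),"hBN":(S(317,122),T(190,271)),"hBF":(S(327,42),T(303,244)),
"plFN":(S(534,281),T(185,472)),"plFF":(S(532,94),T(412,413)),"plRN":(S(12,338),T(57,118)),
"lipN_N":(S(384,272),T(156,356)),"lipF_F":(S(398,86),T(381,298)),
"notchFN":(S(506,207),T(258,421)),"notchFF":(S(507,165),T(325,405)),
"baseFN":(S(548,568),T(197,543)),"baseFF":(S(543,338),T(443,481)),"cyl":(S(103,88),T(208,95))}
R={}
for k,v in P.items():
    R[k],e=tri(*v); print(k,np.round(R[k],4),round(e,2))
m=np.mean([R[k] for k in("hFN","hFF","hBN","hBF")],0); print("handle centre",m)
for a,b in(("hFF","hFN"),("hBF","hBN"),("plFF","plFN"),("lipF_F","lipN_N"),("baseFF","baseFN"),("notchFF","notchFN")):
    d=R[b]-R[a]; print(a,b,np.degrees(np.arctan2(-d[0],d[1])),np.linalg.norm(d))
E
```

```text
side [0.41077038 0.65738193 0.63531673]
top [0.30958503 0.08797591 1.19420136]
hFN [0.6069 0.2067 0.2521] 1.21
hFF [0.6222 0.1511 0.2526] 0.91
hBN [0.6211 0.2117 0.2553] 0.68
hBF [0.6364 0.1544 0.2519] 0.46
plFN [0.5314 0.2215 0.1913] 0.22
plFF [0.5611 0.1    0.1934] 0.53
plRN [0.7315 0.2948 0.1933] 0.51
lipN_N [0.5918 0.2366 0.2003] 0.75
lipF_F [0.6222 0.1159 0.2017] 0.77
notchFN [0.5547 0.1821 0.1949] 1.56
notchFF [0.564  0.1466 0.1882] 1.89
baseFN [0.5277 0.2379 0.0071] 0.21
baseFF [0.5658 0.0832 0.0051] 0.08
cyl [0.7177 0.2039 0.2531] 0.61
handle centre [0.62165936 0.18096654 0.25299179]
hFF hFN 15.398200520791615 0.0576372650339741
hBF hBN 15.03006165466497 0.05944569207475381
plFF plFN 13.743856706452343 0.12507855140230387
lipF_F lipN_N 14.11380480627621 0.12446342578375168
baseFF baseFN 13.836797944772401 0.15930571272797306
notchFF notchFN 14.65607801780908 0.03728899369843862
```

The heights agree with the text: handle top about 0.253–0.255, plate about 0.192. The press yaw is about 14° and its origin is about (0.651, 0.188). I'll lift and start turning to tool yaw −76°.

Call:
jog_arm([
  {"jaw": -1,"slide": [0,0,-0.025],"turn": -7},
  {"jaw": -1,"slide": [-0.01,0.01,-0.05],"turn": -14},
  {"jaw": -1,"slide": [-0.03,0.025,-0.075],"turn": -21},
  {"jaw": -1,"slide": [-0.055,0.045,-0.1],"turn": -28},
  {"jaw": -1,"slide": [-0.08,0.065,-0.11],"turn": -35},
])

```text
time: 0.57
tcp_pos: [0.2829, -0.4607, 0.344]
tcp_rot: [-3.139, -0.001, -2.125]
wrist_force: [1.1, -0.7, 0.8]
gripper_width: 0.0853
```

```bash
cat > go.py <<'E'
import sys,numpy as np
from cell import status
from scipy.spatial.transform import Rotation as Ro
s=status.get_state(); p=np.array(s["tcp_pos"]); R=Ro.from_euler("xyz",s["tcp_rot"])
tgt=np.array([float(a) for a in sys.argv[1:4]]); yaw=float(sys.argv[4])
print(s["time"],p.round(4),np.degrees(s["tcp_rot"]).round(2),np.round(s["wrist_force"],1),round(s["gripper_width"],4))
print("slide",R.inv().apply(tgt-p).round(4),"turn",-((yaw-np.degrees(s["tcp_rot"][2])+180)%360-180))
E
python3 go.py .6217 .181 .33 -76
```

```text
0.5667 [ 0.2829 -0.4607  0.344 ] [-1.7988e+02 -6.0000e-02 -1.2173e+02] [ 1.1 -0.7  0.8] 0.0853
slide [-0.724   0.0494  0.0131] turn -45.73419315226835
```

Call:
jog_arm([
  {"jaw": -1,"slide": [-0.035,0.002,0],"turn": -6},
  {"jaw": -1,"slide": [-0.07,0.005,0],"turn": -12},
  {"jaw": -1,"slide": [-0.108,0.007,0],"turn": -18},
  {"jaw": -1,"slide": [-0.145,0.01,0],"turn": -24},
  {"jaw": -1,"slide": [-0.18,0.012,0],"turn": -30},
])

```text
time: 0.98
tcp_pos: [0.3677, -0.2995, 0.3437]
tcp_rot: [-3.14, -0.002, -1.596]
wrist_force: [1.3, -0.6, -0.5]
gripper_width: 0.0857
```

```bash
python3 go.py .6217 .181 .33 -76
```

```text
0.9833 [ 0.3677 -0.2995  0.3437] [-1.799e+02 -1.000e-01 -9.143e+01] [ 1.3 -0.6 -0.5] 0.0857
slide [-0.4867 -0.2419  0.0133] turn -15.432152053090874
```

Call:
jog_arm([
  {"jaw": -1,"slide": [-0.035,-0.017,0],"turn": -4},
  {"jaw": -1,"slide": [-0.07,-0.035,0],"turn": -8},
  {"jaw": -1,"slide": [-0.105,-0.052,0],"turn": -12},
  {"jaw": -1,"slide": [-0.14,-0.07,0],"turn": -15.5},
  {"jaw": -1,"slide": [-0.175,-0.087,0],"turn": -15.5},
])

```text
time: 1.4
tcp_pos: [0.4595, -0.1247, 0.3436]
tcp_rot: [-3.14, -0.002, -1.322]
wrist_force: [0.9, -1.2, 0.1]
gripper_width: 0.0852
```

```bash
python3 go.py .6217 .181 .33 -76
```

```text
1.4 [ 0.4595 -0.1247  0.3436] [-1.7991e+02 -1.1000e-01 -7.5720e+01] [ 0.9 -1.2  0.1] 0.0852
slide [-0.2563 -0.2326  0.0135] turn 0.27630438268741386
```

Call:
jog_arm([
  {"jaw": -1,"slide": [-0.028,-0.025,0],"turn": 0},
  {"jaw": -1,"slide": [-0.056,-0.05,0],"turn": 0},
  {"jaw": -1,"slide": [-0.084,-0.075,0],"turn": 0},
  {"jaw": -1,"slide": [-0.11,-0.1,0],"turn": 0},
  {"jaw": -1,"slide": [-0.138,-0.125,0],"turn": 0},
])

```text
time: 1.82
tcp_pos: [0.547, 0.0417, 0.3434]
tcp_rot: [-3.14, -0.002, -1.321]
wrist_force: [0.5, -0.9, 0.2]
gripper_width: 0.0854
```

Call:
jog_arm([
  {"jaw": -1,"slide": [-0.028,-0.025,0],"turn": 0},
  {"jaw": -1,"slide": [-0.056,-0.05,0],"turn": 0},
  {"jaw": -1,"slide": [-0.084,-0.075,0],"turn": 0},
  {"jaw": -1,"slide": [-0.1,-0.09,0],"turn": 0},
  {"jaw": -1,"slide": [-0.1,-0.09,0],"turn": 0},
])

```text
time: 2.23
tcp_pos: [0.6105, 0.1648, 0.3396]
tcp_rot: [3.138, -0.002, -1.318]
wrist_force: [0.5, 0.3, -0.8]
gripper_width: 0.0854
```

```bash
python3 go.py .6217 .181 .33 -76;  python3 - <<'E'
from cell import optics
import cv2,pickle
for n in("wrist","side"):
    c=optics.read_camera(n); pickle.dump(c,open(f"pics/{n}1.pkl","wb"))
    cv2.imwrite(f"pics/{n}1.png",c["pixels"][:,:,::-1])
E
```

```text
2.2333 [0.6105 0.1648 0.3396] [ 1.798e+02 -1.300e-01 -7.550e+01] [ 0.5  0.3 -0.8] 0.0854
slide [-0.0129 -0.015   0.0096] turn 0.4960347734939319
```

View pics/wrist1.png

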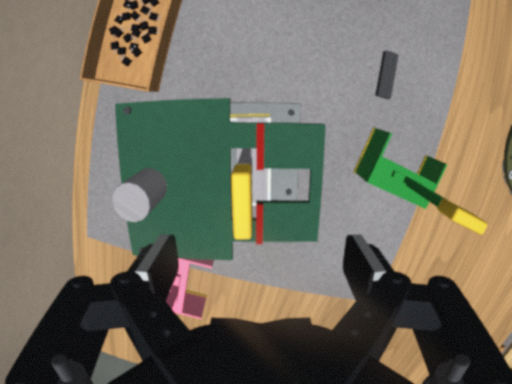

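View pics/side1.png

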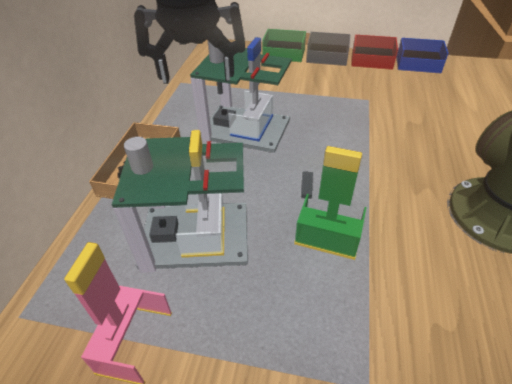

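The wrist view shows the yellow handle at (242,202), the lips at x≈260 and the notch at (280,185). Next I'll enlarge this and measure the handle from it.

Run:
```python
import cv2
t=cv2.imread("pics/wrist1.png")[110:260,210:340]; cv2.imwrite("pics/wrist1c.png",cv2.resize(t,None,fx=4,fy=4,interpolation=cv2.INTER_CUBIC))
```

```text
(no output)
```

View pics/wrist1c.png

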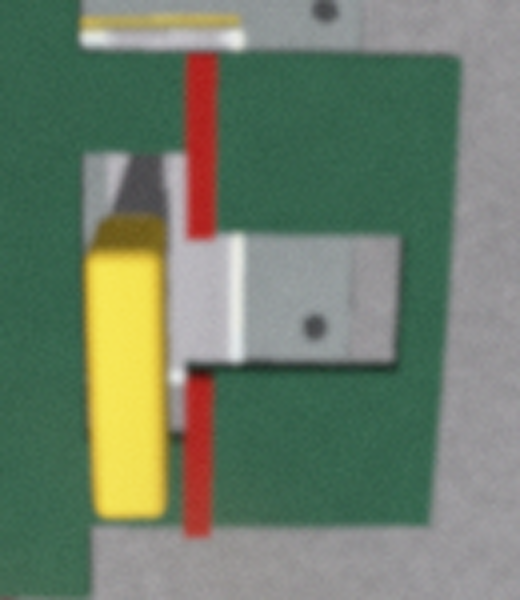

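```bash
cat >> h.py <<'E'
def wray(c,u):
    K=c["intrinsics"]; d=(np.asarray(u,float)-K[:2,2])/K[0,0]; r=np.hypot(*d)
    v=np.r_[d/r*np.sin(r),np.cos(r)]; return -c["R"].T@c["t"], c["R"].T@v
def wz(c,u,z):
    o,d=wray(c,u); return o+d*(z-o[2])/d[2]
E
python3 - <<'E'
from h import *
c=pickle.load(open("pics/wrist1.pkl","rb")); print(c["t"], -c["R"].T@c["t"])
W=lambda u,v:((np.array([u,v])+.5)/4-.5)+[210,110]
def show(n,pts,z):
    q=np.array([wz(c,W(*p),z) for p in pts]); print(n,q.round(4).tolist(),"mean",q.mean(0).round(4)); return q
q=show("handle",[(88,249),(163,249),(166,518),(95,518)],.254)
for a,b in((0,3),(1,2)): d=q[b]-q[a]; print(np.degrees(np.arctan2(-d[0],d[1])),np.linalg.norm(d))
for n,pts,z in(("plate",[(460,57),(430,525)],.197),("notch",[(402,236),(397,363)],.197),("lip",[(202,55),(197,535)],.203)):
    q=show(n,pts,z); d=q[1]-q[0]; print(np.degrees(np.arctan2(-d[0],d[1])),np.linalg.norm(d))
E
python3 go.py .6217 .181 .33 -76
```

```text
[ 0.63181345 -0.07712566  0.48400149] [0.63035125 0.09464982 0.4827968 ]
handle [[0.6368, 0.1567, 0.254], [0.6223, 0.153, 0.254], [0.6074, 0.2107, 0.254], [0.6222, 0.2146, 0.254]] mean [0.6222 0.1837 0.254 ]
14.119526448258608 0.059746414604828026
14.499158950490006 0.059607052839220236
plate [[0.5623, 0.1024, 0.197], [0.5311, 0.2245, 0.197]] mean [0.5467 0.1634 0.197 ]
14.302507427846534 0.12608178391899835
notch [[0.5634, 0.1492, 0.197], [0.5547, 0.1817, 0.197]] mean [0.5591 0.1655 0.197 ]
15.085557123673027 0.0336676670821714
lip [[0.6231, 0.118, 0.203], [0.5931, 0.2394, 0.203]] mean [0.6081 0.1787 0.203 ]
13.90132098274656 0.12506533556898647
2.3333 [0.6097 0.1616 0.342 ] [ 1.7996e+02 -1.5000e-01 -7.5630e+01] [-0.1 -0.8 -0.6] 0.0851
slide [-0.0158 -0.0165  0.0119] turn 0.36618690334302073
```

The wrist view gives a handle centre of about (0.622, 0.182) and a yaw of 14.2°, which agrees with the first estimate. I'll align over it and descend part way.

Call:
jog_arm([
  {"jaw": -1,"slide": [-0.009,-0.009,0],"turn": 0.1},
  {"jaw": -1,"slide": [-0.017,-0.017,0.01],"turn": 0.2},
  {"jaw": -1,"slide": [-0.017,-0.017,0.03],"turn": 0.2},
  {"jaw": -1,"slide": [-0.017,-0.017,0.045],"turn": 0.2},
  {"jaw": -1,"slide": [-0.017,-0.017,0.05],"turn": 0.2},
])

```text
time: 2.75
tcp_pos: [0.6211, 0.1818, 0.2882]
tcp_rot: [3.136, -0.003, -1.324]
wrist_force: [-0.3, 0.3, -1.0]
gripper_width: 0.0854
```

```bash
python3 go.py .622 .182 .223 -75.8
```

```text
2.75 [0.6211 0.1818 0.2882] [ 1.797e+02 -1.600e-01 -7.585e+01] [-0.3  0.3 -1. ] 0.0854
slide [-0.0001 -0.0012  0.0652] turn -0.050502238827903057
```

Call:
jog_arm([
  {"jaw": -1,"slide": [0,-0.001,0.02],"turn": 0},
  {"jaw": -1,"slide": [0,-0.001,0.04],"turn": 0},
  {"jaw": -1,"slide": [0,-0.001,0.055],"turn": 0},
  {"jaw": -1,"slide": [0,-0.001,0.065],"turn": 0},
  {"jaw": -1,"slide": [0,-0.001,0.065],"turn": 0},
])

```text
time: 3.17
tcp_pos: [0.621, 0.1812, 0.2209]
tcp_rot: [3.133, -0.003, -1.324]
wrist_force: [-0.3, 0.1, 0.4]
gripper_width: 0.0852
```

```bash
python3 go.py .622 .182 .223 -75.8;  python3 - <<'E'
from cell import optics
import cv2,pickle
for n in("wrist","side"):
    c=optics.read_camera(n); pickle.dump(c,open(f"pics/{n}2.pkl","wb"))
    cv2.imwrite(f"pics/{n}2.png",c["pixels"][:,:,::-1])
t=cv2.imread("pics/side2.png")[60:260,100:300]; cv2.imwrite("pics/side2c.png",cv2.resize(t,None,fx=3,fy=3,interpolation=cv2.INTER_CUBIC))
E
```

```text
3.1667 [0.621  0.1812 0.2209] [179.52  -0.18 -75.87] [-0.3  0.1  0.4] 0.0852
slide [-0.0005 -0.0011 -0.0021] turn -0.07457460218060419
```

View pics/wrist2.png

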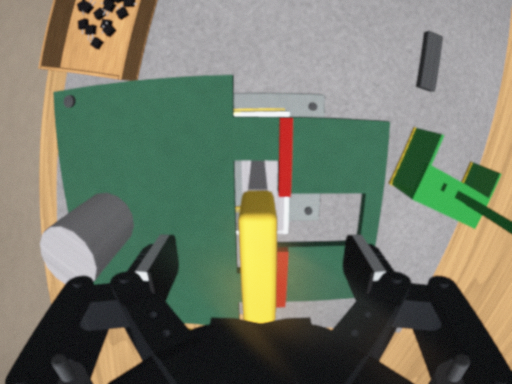

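View pics/side2c.png

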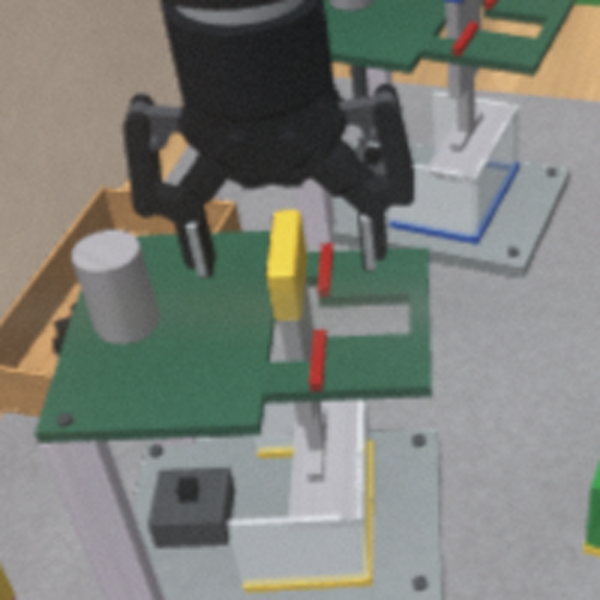

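Run:
```python
from h import *
for X in([.621,.181,.234],[.621,.181,.221],[.622,.182,.254]):
    print(X,(proj(C["side"],X)-[100,60])*3)
c=pickle.load(open("pics/wrist2.pkl","rb"))
p=c["R"]@np.array([.621,.181,.24])+c["t"]; th=np.arctan2(np.hypot(*p[:2]),p[2]); print(c["intrinsics"][:2,2]+297.3*th*p[:2]/np.hypot(*p[:2]))
```

```text
[0.621, 0.181, 0.234] [288.38190447 266.22194118]
[0.621, 0.181, 0.221] [291.3112893  284.03629856]
[0.622, 0.182, 0.254] [281.42172486 238.67153203]
[262.92806536 254.99673169]
```

Projections agree: the fingers straddle the handle, one on each side of its thickness. I'll close now.

Call:
jog_arm([
  {"jaw": 1,"slide": [0,-0.001,-0.002],"turn": 0},
  {"jaw": 1,"slide": [0,-0.001,-0.002],"turn": 0},
  {"jaw": 1,"slide": [0,-0.001,-0.002],"turn": 0},
  {"jaw": 1,"slide": [0,-0.001,-0.002],"turn": 0},
  {"jaw": 1,"slide": [0,-0.001,-0.002],"turn": 0},
])

```text
time: 3.68
tcp_pos: [0.6231, 0.1818, 0.2265]
tcp_rot: [3.138, -0.003, -1.324]
wrist_force: [-0.3, 0.3, -0.4]
gripper_width: 0.0258
```

Call:
jog_arm([
  {"jaw": 1,"slide": [0,0,0],"turn": 0},
  {"jaw": 1,"slide": [0,0,0],"turn": 0},
  {"jaw": 1,"slide": [0,0,0],"turn": 0},
  {"jaw": 1,"slide": [0,0,0],"turn": 0},
  {"jaw": 1,"slide": [0,0,0],"turn": 0},
])

```text
time: 4.1
tcp_pos: [0.623, 0.1818, 0.2265]
tcp_rot: [3.138, -0.003, -1.324]
wrist_force: [-0.3, 0.2, -0.2]
gripper_width: 0.0154
```

Gripped at 15.4 mm. I'll lift 81 mm, slowly.

Call:
jog_arm([
  {"jaw": 1,"slide": [0,0,-0.006],"turn": 0},
  {"jaw": 1,"slide": [0,0,-0.016],"turn": 0},
  {"jaw": 1,"slide": [0,0,-0.026],"turn": 0},
  {"jaw": 1,"slide": [0,0,-0.036],"turn": 0},
  {"jaw": 1,"slide": [0,0,-0.04],"turn": 0},
])

```text
time: 4.52
tcp_pos: [0.6237, 0.182, 0.2692]
tcp_rot: [3.141, -0.003, -1.324]
wrist_force: [0.3, 0.2, -4.9]
gripper_width: 0.0153
```

```bash
python3 go.py .623 .1818 .3075 -75.86
```

```text
4.5167 [0.6237 0.182  0.2692] [ 1.7995e+02 -1.5000e-01 -7.5870e+01] [ 0.3  0.2 -4.9] 0.0153
slide [ 0.0001  0.0007 -0.0383] turn -0.013784285999321355
```

Call:
jog_arm([
  {"jaw": 1,"slide": [0,0,-0.01],"turn": 0},
  {"jaw": 1,"slide": [0,0,-0.02],"turn": 0},
  {"jaw": 1,"slide": [0,0,-0.03],"turn": 0},
  {"jaw": 1,"slide": [0,0,-0.036],"turn": 0},
  {"jaw": 1,"slide": [0,0,-0.038],"turn": 0},
])

```text
time: 4.93
tcp_pos: [0.624, 0.1821, 0.309]
tcp_rot: [-3.14, -0.002, -1.324]
wrist_force: [0.4, 0.1, -4.1]
gripper_width: 0.0151
```

Call:
jog_arm([
  {"jaw": 1,"slide": [0,0,0],"turn": 0},
  {"jaw": 1,"slide": [0,0,0],"turn": 0},
  {"jaw": 1,"slide": [0,0,0],"turn": 0},
  {"jaw": 1,"slide": [0,0,0],"turn": 0},
  {"jaw": 1,"slide": [0,0,0],"turn": 0},
])

```text
time: 5.35
tcp_pos: [0.6239, 0.1821, 0.3084]
tcp_rot: [-3.141, -0.003, -1.324]
wrist_force: [-0.4, -0.7, -4.1]
gripper_width: 0.0153
```

```bash
python3 go.py .623 .1818 .3075 -75.86;  python3 - <<'E'
from cell import optics
import cv2,pickle
for n in("wrist","side","top"):
    c=optics.read_camera(n); pickle.dump(c,open(f"pics/{n}3.pkl","wb"))
    cv2.imwrite(f"pics/{n}3.png",c["pixels"][:,:,::-1])
t=cv2.imread("pics/side3.png")[60:260,100:300]; cv2.imwrite("pics/side3c.png",cv2.resize(t,None,fx=3,fy=3,interpolation=cv2.INTER_CUBIC))
E
```

```text
5.35 [0.6239 0.1821 0.3084] [-1.7997e+02 -1.5000e-01 -7.5880e+01] [-0.4 -0.7 -4.1] 0.0153
slide [0.0001 0.001  0.0009] turn -0.017843482132633426
```

View pics/wrist3.png

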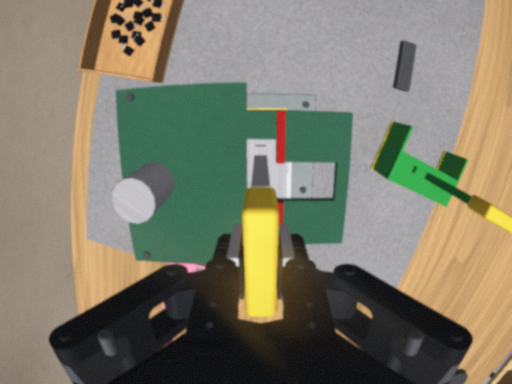

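View pics/side3c.png

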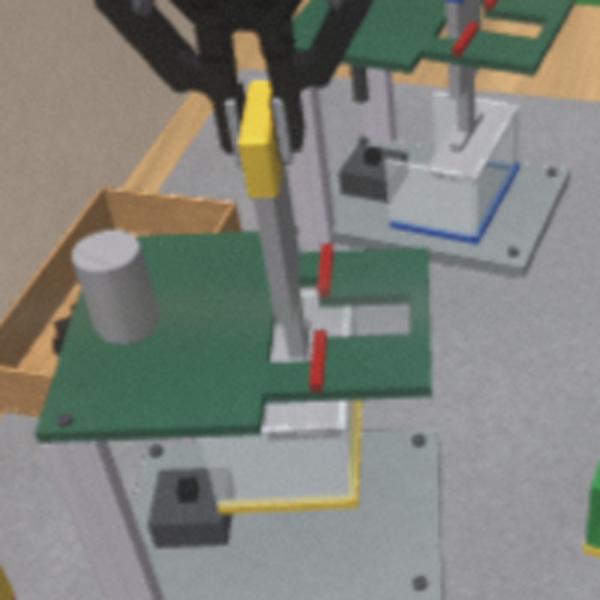

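The guard is lifted. I'll project the expected model onto the side picture to check height and tilt.

```bash
cat >> h.py <<'E'
A=np.radians(14.15); XP=np.array([np.cos(A),np.sin(A),0]); YP=np.array([-np.sin(A),np.cos(A),0]); ZP=np.array([0,0,1.])
def overlay(n,k,o,crop,f,out,extra=()):
    import cv2
    c=pickle.load(open(f"pics/{n}{k}.pkl","rb")); im=cv2.imread(f"pics/{n}{k}.png")
    x0,y0,x1,y1=crop; im=cv2.resize(im[y0:y1,x0:x1],None,fx=f,fy=f,interpolation=cv2.INTER_CUBIC)
    def box(xr,yr,zr,col,o):
        P=[o+(a*XP+b*YP+e*ZP)/1000 for e in zr for a,b in((xr[0],yr[0]),(xr[1],yr[0]),(xr[1],yr[1]),(xr[0],yr[1]))]
        Q=[tuple(np.int32((proj(c,p)-[x0,y0])*f)) for p in P]
        Q=[tuple(int(t) for t in q) for q in Q]
        for i in range(4):
            for a,b in((i,(i+1)%4),(4+i,4+(i+1)%4),(i,4+i)): cv2.line(im,Q[a],Q[b],col,1)
    box((-8,8),(-30,30),(205,240),(255,0,255),o); box((-5,5),(-30,30),(122,205),(255,255,0),o); box((-30,54),(-62,62),(0,70),(0,0,255),o)
    po=np.array([.6512,.1893,0.]); box((-98,-17),(-18,18),(197,197),(0,255,255),po); box((-50,-43),(-62,62),(203,203),(0,255,0),po)
    cv2.imwrite(out,im)
E
python3 - <<'E'
from h import *
o=np.array([.6230,.182,.015+.082])
overlay("side",3,o,(100,60,300,260),3,"pics/ov_s3.png"); overlay("top",3,o,(165,70,275,210),4,"pics/ov_t3.png")
E
```

```text
(no output)
```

View pics/ov_s3.png

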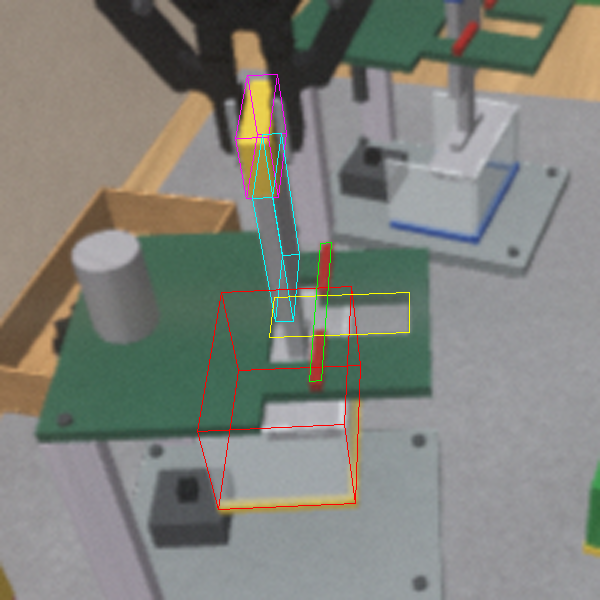

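View pics/ov_t3.png

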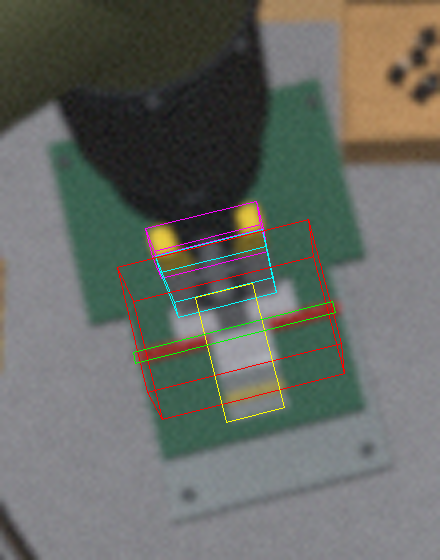

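The model fits both views: guard upright at z≈97 and in line with the notch. I'll draw it 45 mm to the front, which is tool +y.

Call:
jog_arm([
  {"jaw": 1,"slide": [0,0.004,0.001],"turn": 0},
  {"jaw": 1,"slide": [0,0.01,0.001],"turn": 0},
  {"jaw": 1,"slide": [0,0.016,0.001],"turn": 0},
  {"jaw": 1,"slide": [0,0.022,0.001],"turn": 0},
  {"jaw": 1,"slide": [0,0.024,0.001],"turn": 0},
])

```text
time: 5.92
tcp_pos: [0.5998, 0.1759, 0.3086]
tcp_rot: [-3.14, -0.002, -1.324]
wrist_force: [-0.8, 0.3, -5.6]
gripper_width: 0.0151
```

```bash
python3 go.py .5803 .1711 .3075 -75.86
```

```text
5.9167 [0.5998 0.1759 0.3086] [-1.7988e+02 -1.2000e-01 -7.5870e+01] [-0.8  0.3 -5.6] 0.0151
slide [-0.0001  0.0201  0.0011] turn -0.007850398922357726
```

Call:
jog_arm([
  {"jaw": 1,"slide": [0,0.005,0.001],"turn": 0},
  {"jaw": 1,"slide": [0,0.01,0.001],"turn": 0},
  {"jaw": 1,"slide": [0,0.016,0.001],"turn": 0},
  {"jaw": 1,"slide": [0,0.02,0.001],"turn": 0},
  {"jaw": 1,"slide": [0,0.02,0.001],"turn": 0},
])

```text
time: 6.33
tcp_pos: [0.5797, 0.1708, 0.3082]
tcp_rot: [-3.139, -0.002, -1.324]
wrist_force: [0.5, -0.2, -5.4]
gripper_width: 0.0148
```

```bash
python3 go.py .5803 .1711 .2875 -75.86;  python3 - <<'E'
from cell import optics
import cv2,pickle
from h import *
for n in("side","top"):
    c=optics.read_camera(n); pickle.dump(c,open(f"pics/{n}4.pkl","wb"))
    cv2.imwrite(f"pics/{n}4.png",c["pixels"][:,:,::-1])
o=np.array([.5793,.171,.015+.081])
overlay("side",4,o,(100,60,300,260),3,"pics/ov_s4.png"); overlay("top",4,o,(165,70,275,210),4,"pics/ov_t4.png")
E
```

```text
6.3333 [0.5797 0.1708 0.3082] [-1.7984e+02 -1.1000e-01 -7.5860e+01] [ 0.5 -0.2 -5.4] 0.0148
slide [-0.0002 -0.0006  0.0207] turn 0.004292750398690259
```

View pics/ov_s4.png

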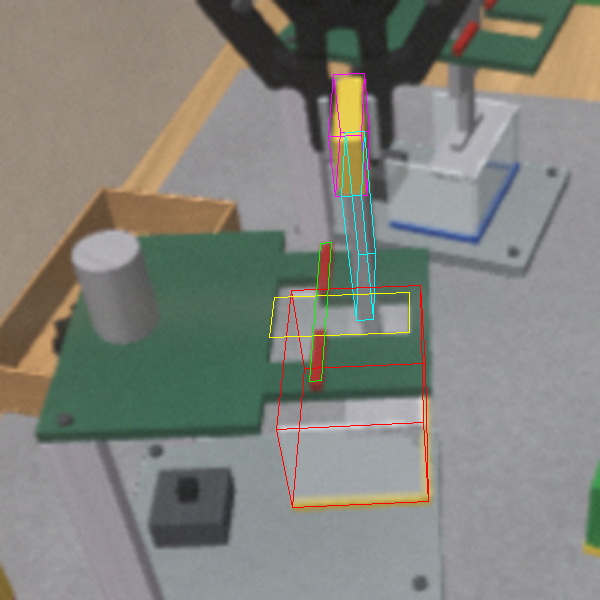

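View pics/ov_t4.png

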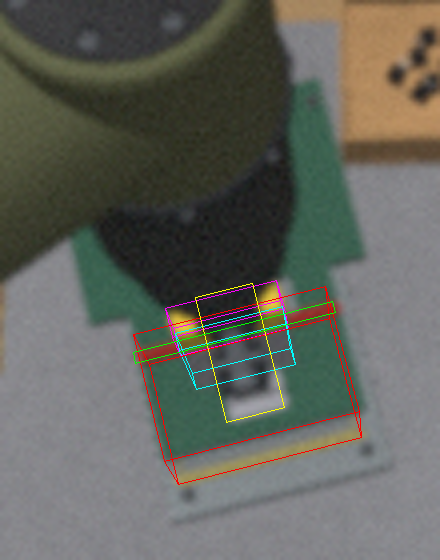

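The guard is in the notch, ahead of the lips. I'll lower it.

Call:
jog_arm([
  {"jaw": 1,"slide": [0,0,0.004],"turn": 0},
  {"jaw": 1,"slide": [0,0,0.008],"turn": 0},
  {"jaw": 1,"slide": [0,0,0.012],"turn": 0},
  {"jaw": 1,"slide": [0,0,0.016],"turn": 0},
  {"jaw": 1,"slide": [0,0,0.018],"turn": 0},
])

```text
time: 6.85
tcp_pos: [0.5802, 0.171, 0.2885]
tcp_rot: [-3.141, -0.002, -1.324]
wrist_force: [0.8, 0.1, -5.0]
gripper_width: 0.0152
```

Call:
jog_arm([
  {"jaw": 1,"slide": [0,0,0.001],"turn": 0},
  {"jaw": 1,"slide": [0,0,0.0015],"turn": 0},
  {"jaw": 1,"slide": [0,0,0.002],"turn": 0},
  {"jaw": 1,"slide": [0,0,0.0025],"turn": 0},
  {"jaw": 1,"slide": [0,0,0.0025],"turn": 0},
])

```text
time: 7.27
tcp_pos: [0.5803, 0.171, 0.2865]
tcp_rot: [-3.14, -0.002, -1.324]
wrist_force: [-0.1, 0.2, -3.2]
gripper_width: 0.0147
```

Call:
jog_arm([
  {"jaw": 1,"slide": [0,0,0.001],"turn": 0},
  {"jaw": 1,"slide": [0,0,0.0015],"turn": 0},
  {"jaw": 1,"slide": [0,0,0.002],"turn": 0},
  {"jaw": 1,"slide": [0,0,0.002],"turn": 0},
  {"jaw": 1,"slide": [0,0,0.002],"turn": 0},
])

```text
time: 7.68
tcp_pos: [0.5804, 0.1709, 0.2864]
tcp_rot: [-3.137, -0.002, -1.324]
wrist_force: [-3.8, 1.3, 4.7]
gripper_width: 0.0151
```

```bash
python3 go.py .5803 .1711 .2875 -75.86;  python3 - <<'E'
from cell import optics
import cv2,pickle
from h import *
for n in("side",):
    c=optics.read_camera(n); pickle.dump(c,open(f"pics/{n}5.pkl","wb"))
    cv2.imwrite(f"pics/{n}5.png",c["pixels"][:,:,::-1])
o=np.array([.5793,.171,.075])
overlay("side",5,o,(100,60,300,260),3,"pics/ov_s5.png")
E
```

```text
7.6833 [0.5804 0.1709 0.2864] [-1.7976e+02 -1.2000e-01 -7.5850e+01] [-3.8  1.3  4.7] 0.0151
slide [-0.0002  0.     -0.0011] turn 0.008992309008249322
```

View pics/ov_s5.png

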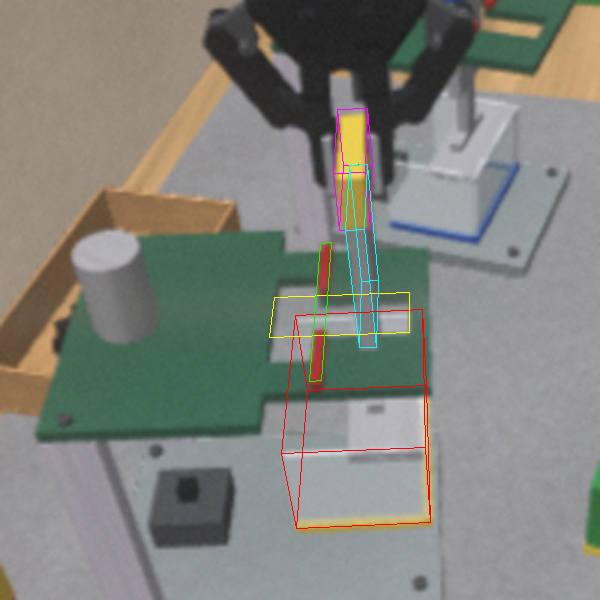

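It's resting on the plate: the vertical force went from −5 to about +5 N and z stopped changing. I'll ease off 1 mm and open.

Call:
jog_arm([
  {"jaw": 1,"slide": [0,0,-0.0005],"turn": 0},
  {"jaw": 0.3,"slide": [0,0,-0.0005],"turn": 0},
  {"jaw": 0,"slide": [0,0,-0.0005],"turn": 0},
  {"jaw": -0.5,"slide": [0,0,-0.0005],"turn": 0},
  {"jaw": -1,"slide": [0,0,-0.0005],"turn": 0},
])

```text
time: 8.15
tcp_pos: [0.5806, 0.1708, 0.2869]
tcp_rot: [-3.137, -0.002, -1.324]
wrist_force: [-0.0, -0.4, -0.2]
gripper_width: 0.063
```

Call:
jog_arm([
  {"jaw": -1,"slide": [0,0,0],"turn": 0},
  {"jaw": -1,"slide": [0,0,0],"turn": 0},
  {"jaw": -1,"slide": [0,0,0],"turn": 0},
  {"jaw": -1,"slide": [0,0,0],"turn": 0},
  {"jaw": -1,"slide": [0,0,0],"turn": 0},
])

```text
time: 8.57
tcp_pos: [0.5806, 0.1708, 0.2869]
tcp_rot: [-3.137, -0.002, -1.324]
wrist_force: [-0.0, -0.1, 0.9]
gripper_width: 0.0856
```

```bash
python3 go.py .5803 .1711 .2875 -75.86;  python3 - <<'E'
from cell import optics
import cv2,pickle
from h import *
for n in("side",):
    c=optics.read_camera(n); pickle.dump(c,open(f"pics/{n}6.pkl","wb"))
    cv2.imwrite(f"pics/{n}6.png",c["pixels"][:,:,::-1])
o=np.array([.5793,.171,.075])
overlay("side",6,o,(100,60,300,260),3,"pics/ov_s6.png")
E
```

```text
8.5667 [0.5806 0.1708 0.2869] [-1.7974e+02 -1.2000e-01 -7.5860e+01] [-0.  -0.1  0.9] 0.0856
slide [-0.0003  0.0002 -0.0006] turn -0.004025953057663401
```

View pics/ov_s6.png

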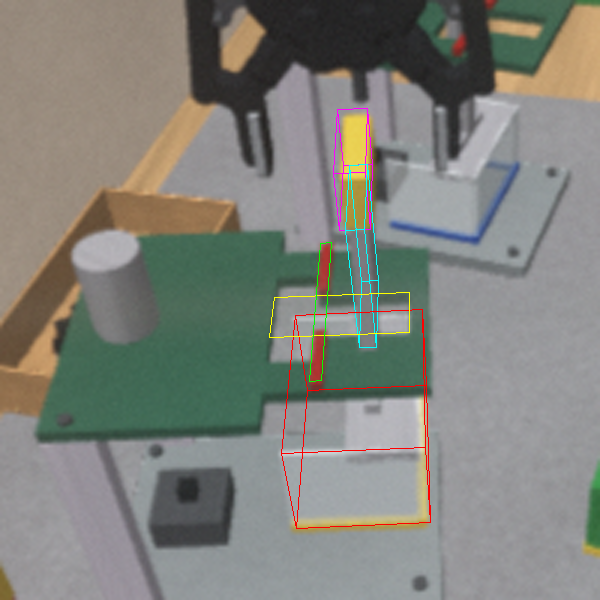

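It hangs by itself. I'll retreat straight up.

Call:
jog_arm([
  {"jaw": -1,"slide": [0,0,-0.012],"turn": 0},
  {"jaw": -1,"slide": [0,0,-0.03],"turn": 0},
  {"jaw": -1,"slide": [0,0,-0.05],"turn": 0},
  {"jaw": -1,"slide": [0,0,-0.07],"turn": 0},
  {"jaw": -1,"slide": [0,0,-0.08],"turn": 0},
])

```text
time: 9.03
tcp_pos: [0.5804, 0.1707, 0.3699]
tcp_rot: [-3.134, -0.002, -1.324]
wrist_force: [0.1, 0.0, 0.2]
gripper_width: 0.0856
```

```bash
python3 go.py .58 .171 .40 -75.86;  python3 - <<'E'
from cell import optics
import cv2,pickle
from h import *
for n in("side","top"):
    c=optics.read_camera(n); pickle.dump(c,open(f"pics/{n}7.pkl","wb"))
    cv2.imwrite(f"pics/{n}7.png",c["pixels"][:,:,::-1])
o=np.array([.5793,.171,.075])
overlay("side",7,o,(100,60,300,260),3,"pics/ov_s7.png")
E
```

```text
9.0333 [0.5804 0.1707 0.3699] [-1.7955e+02 -1.1000e-01 -7.5880e+01] [0.1 0.  0.2] 0.0856
slide [-0.0004  0.0001 -0.0301] turn -0.022702329653355946
```

View pics/ov_s7.png

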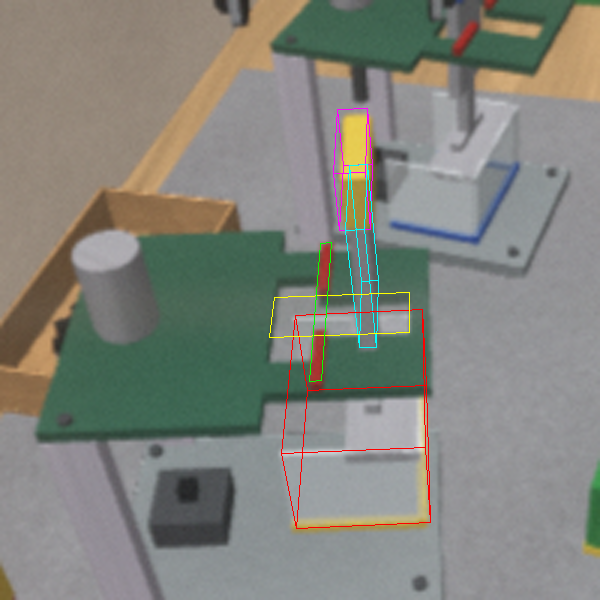

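View pics/top7.png

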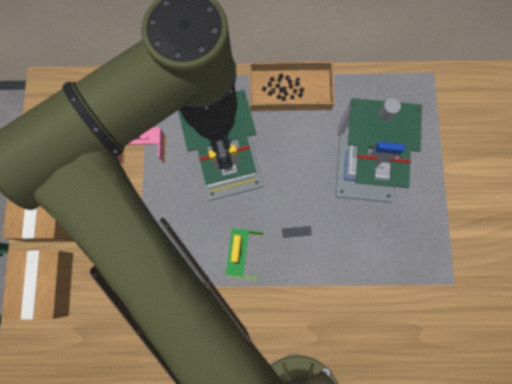

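The guard still hangs in the notch at the modelled pose. The blue handle (390,147) and the gauge bar (297,232) are where they were at the start. Handing in.

```bash
python3 -c "
from cell import robot
print(robot.sign_off())"
```

```text
the job is handed in; nothing more can be done
None
```

The pin press with the yellow-handled guard is open, and I handed the job in with the guard hanging by itself in the notch in front of the red lips. I lifted it 82 mm by the handle, drew it about 45 mm forward, lowered it until it rested on the plate, let go and backed off upward.

- **Yellow guard:** after release, the modelled pose matched the side camera in two pictures, the second with the gripper clear. It is upright, about 75 mm up and about 74 mm in front of the press origin, and in line with the notch. The 75 mm is the described hanging height; the picture agreed with it.
- **Gripper:** at hand-in the fingers were open, about 75 mm above the handle, with a wrist force close to zero.
- **Blue guard and gauge bar:** both sit at the same pixels in the last top view as at the start.
- **Time:** the job took about 9 s of the 42 s allowed.

No check failed. The camera measurements differed by 2–3 mm at most, well within the notch clearance.

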